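# Check the travel of a rail carriage's brake-release lever

## Task

The brake-release lever on the optical rail's carriage has just been adjusted: check that it comes to its stop short of the fixed hand bar. From outside the lever, press its red grip in towards the bar with the backs of the fingers until it will go no farther, let it spring right back out to seat the linkage, then press it fully in again and finish while still holding it there with a light, steady push so that a colleague can gauge the gap. Do not force the lever or touch the bar, leave the carriage where it stands on its rail and leave the loose things alone.

Things in the scene. Friction and masses are not known exactly. Their poses are not given: they have to be found in the camera images.
- rail: aluminium optical rail bolted to the table, 76 mm wide, 368 mm long, 27 mm high. Origin under its centre at table height; its y axis runs along the rail, -x points to the side of bar and lever. To the left a tall microscope fills the table beyond x 0.43 and y 0.15 m: an arm coming from there passes in front of it (x 0.24 to 0.42 m), above the joystick (90 mm tall, at x 0.48, y 0.21 m)
- grip_bar: fixed straight hand bar with black rubber sleeve, 14 mm thick, on the carriage's near side (-x of the rail), level and parallel to the rail. Origin on its axis near the middle, z = 75 mm; its axes are parallel to the rail's and it runs from y = -57 to +60 mm; 117 mm in all
- bar_front (a point): the point of the bar's near (-x) surface that faces the lever grip when the lever is pressed in; there 12 mm then remain between grip and bar. Axes parallel to the rail's
- lever_grip: red plastic grip on the free end of the steel lever, 10 mm thick across, 17 mm tall (z 66 to 84 mm), 73 mm long with a 19 mm ball at the end. Origin mid-thickness, 80 mm from the pivot, z = 75 mm; its y axis runs along the lever away from the pivot (grip from y = -37 to +36 mm), its +x points to the bar. Nothing stands below it or within 50 mm outside it
- lever_pad (a point): where to press: middle of the grip's outer face, the one turned away from the bar, 80 mm from the pivot, z = 75 mm; same axes as the grip (+x is the pressing direction)
- lever_pivot (a point): the lever's upright pivot axis at lever height, on the black carriage (86 mm along x, 130 mm along the rail, top at z = 46 mm, a mirror mount on it up to z = 94 mm), at the lever's end nearer the rail's -y end. Axes as the rail's. The carriage sits anywhere along the rail, held by its brake: it shifts only if pushed along the rail with over 20 N
- lever (a joint): lever angle, rad: 0 at rest, swung 0.32 rad out from the bar; grows as it is pressed in (it turns clockwise seen from above, the grip moving about 26 mm towards the bar); 0.32 on the stop screw, parallel to the bar. A spring pushes it out: about 2.5 N at the grip at rest, 5.3 N at the stop; on the stop it becomes rigid
- filter_cube_a: bystander, loose: black filter cube with a green window, 41x38x43 mm; origin at the centre of its underside
- dial_gauge: bystander, loose: dial indicator lying on its back, 103x58x20 mm; origin at the centre of its underside
- hex_key: bystander, loose: L-shaped steel hex key lying flat, 33x107x6 mm; origin at the centre of its underside
- alu_block: bystander, loose: drilled aluminium block, 30x45x30 mm; origin at the centre of its underside
- post_b: bystander, loose: standing steel post, 13 mm thick, 50 mm tall; origin at the centre of its underside
- clamp_fork: bystander, loose: black slotted clamping fork lying flat, 25x64x15 mm; origin at the centre of its underside

How it is judged:
On the way, in this order (a step that is already met when the one before it is completed fails the run):
1. the red grip is pressed fully in by the fingers (lever within 0.03 rad of its stop) and kept there 0.3 s (value of joint lever above 0.29 rad and contact force between the fingers and lever_grip above 1 N), for 0.3 s.
2. the lever has sprung back out (within 0.03 rad of rest) (value of joint lever below 0.03 rad), for 0.2 s.
At the end, for the whole second after the job is handed in: Pressed for the second time, the lever is within 0.03 rad (2.4 mm at the grip) of its stop and still, the fingers pushing on the red grip with 1 to 30 N; the carriage is within 8 mm of where it stood and every loose thing within 15 mm (all of step 1 and contact force between the fingers and lever_grip below 30 N and velocity of joint lever below 0.05 rad/s and distance of lever_pivot from where it was at the start of the episode below 0.008 m and distance of each of filter_cube_a, dial_gauge, hex_key, alu_block, post_b, clamp_fork from where it was at the start of the episode below 0.015 m); the arm keeps its last pose, push and grip.
It fails at once if the fingers touch the hand bar (more than 1 N) (contact force between the fingers and grip_bar above 1 N).
It fails at once if the lever is forced: more than 40 N on the grip (contact force between the fingers and lever_grip above 40 N).
It fails at once if the carriage is shifted more than 8 mm (distance of lever_pivot from where it was at the start of the episode above 0.008 m).
It fails at once if a loose thing is displaced by more than 15 mm (distance of any of filter_cube_a, dial_gauge, hex_key, alu_block, post_b, clamp_fork from where it was at the start of the episode above 0.015 m).
It also fails if it takes over 48 s, if anything falls off the work surface, if the arm or the gripper's body presses on something with over 40 N, if the wrist force passes 120 N, or if a joint passes its speed limit or range.

## Robot

A 6-joint arm with a two-finger parallel gripper is mounted at the origin on a cart in front of the work surface, level with it; the furniture and walls round the work are solid. World frame = base frame: x ahead of the robot, y to its left, z up, the work surface at z = 0. Lengths are in m, angles in rad, forces in N, time in s.
With the tool pointing down it reaches from about 0.35 to 0.775 m from the base axis. Payload 7.3 kg.
Tool frame: the origin (TCP) lies between the finger pads; the fingertips stand 8 mm ahead of it and the grasp point (between the pads) lies 11 mm behind it (robot.nose_length is the distance from the TCP to the fingertips, in m); z points along the fingers, y is the line along which they close (so a half turn about z gives the same grasp; the last joint's range is limited). The gripper opens to 92 mm and grips with 3 to 60 N. Pads are 19 mm wide; open, the fingers measure 130 mm over their backs; the gripper's body (75 mm by 190 mm) begins 47 mm behind the grasp point.
Start: joints at [1.128, 0.342, 1.524, -0, 1.275, -0.146], TCP at [0.154, 0.502, 0.235] pointing down, gripper open.
Joint ranges: [-2.53, 2.53], [-0.77, 2.02], [0.04, 2.7], [-1, 4.14], [0.28, 2.66], [-3.11, 3.11]. Speed limits (rad/s): [2.57, 2.57, 3.14, 3.14, 3.14, 3.14].

## Interface

Orientations are given as [roll, pitch, yaw] about the fixed x, y, z axes, in that order (R = Rz(yaw) Ry(pitch) Rx(roll)).
In Python, from cell import robot gives the robot as it stands. The module is installed in compiled form; this text tells all that it offers.
- The arm moves only by the shell command python3 -m jog 'ROWS' [FORCE]. ROWS is JSON, a list that holds one entry, the list of rows, each a list of 5 numbers: the gripper's target within -1 to 1 (fully open at 1, half-way at 0, shut at -1), then the shift along the tool's x, y, z in m, then the turn about the tool's z in rad. A call has 1 to 5 rows; each row is the pose to reach, as a shift and turn from the pose commanded when the call began, along the tool's axes at that moment; what a row does not reach only later rows make up. A row lasts 1/12 s, in which the tool goes at most 41.7 mm and 7.16 degrees, less where a joint would pass 70% of its speed; a pose out of reach is approached as far as the arm can. A call with a gripper value outside its range is refused whole. The fingers move at their own pace and stop on an object; FORCE is the grip in N (left out, the last holds). Time passes only in rows, so rows that repeat a pose let the fingers close. It gives the time, the measured TCP pose, the force, the opening and the grip force at its end, in the units of the state.
- robot.observe(): the state, without advancing time (a new reading comes with each control period).
- robot.read_camera(name): name is "side" or "top" or "wrist"; returns the picture (420x560x3 uint8, red, green, blue); there is no depth.
- robot.camera_model(name): a dict with "camera_matrix" (3x3 intrinsics, pixels), "position" and "attitude" of the camera in the world; the wrist camera has in their place "mount" (4x4, takes a point from camera to tool coordinates, whose origin is the TCP and whose axes are the flange's). Camera axes: x right, y down, z forward; pixel columns grow to the right and rows downward; lengths in m; the calibration is good to about 2 mm. A picture is of the moment at which its call begins: read the wrist's pose just before it. camera_model takes no time and is no camera call.
- robot.hand_in(): hands the job in; it is judged then, once.
The state is a dict: "time": time; "qpos": joint angles; "qvel": joint speeds; "joint_efforts": joint torques, N m; "tool_pos": TCP position; "tool_rot": TCP orientation; "contact_force": force on the tool from outside, world axes, zero at the start; "torque": the same for the moment, N m; "opening": finger opening in m; "grip_force": force on a finger pad.
Only numpy, scipy, OpenCV 4.12 (cv2) and the standard library are available. Lean on these libraries where they do the work, as an engineer would, in place of code of your own. Each camera call takes 0.05 s, during which the arm holds its last target. There are 200 camera calls.

## Working session

There is one attempt and no reset: what is moved stays moved. The work goes in short steps, Python scripts to look and compute and a shell command to move; the robot and the scene stay as the last step left them, time stands still between calls to the robot, and variables do not carry over. Pictures are saved under pics/ and viewed, at most 10 in all, crops included, and the job is handed in when it is done.

```bash
mkdir -p pics
python3 - <<'E'
from cell import robot
import cv2,numpy as np
for n in("top","side"):
    cv2.imwrite(f"pics/{n}0.png",robot.read_camera(n)[:,:,::-1])
    print(robot.camera_model(n))
print(robot.camera_model("wrist"));print(robot.observe(),robot.nose_length)
E
```

```text
{'camera_matrix': array([[500.20517328,   0.        , 277.74791804],
       [  0.        , 500.20517328, 202.91474503],
       [  0.        ,   0.        ,   1.        ]]), 'position': array([ 0.4970582 , -0.10529004,  0.95280391]), 'attitude': array([-3.00938239, -0.00850308, -1.54157013])}
{'camera_matrix': array([[471.55571232,   0.        , 277.37794624],
       [  0.        , 471.55571232, 204.88361736],
       [  0.        ,   0.        ,   1.        ]]), 'position': array([0.22608086, 0.37081607, 0.66409261]), 'attitude': array([-2.32637246, -0.00343478, -2.454782  ])}
{'camera_matrix': array([[350.9287186 ,   0.        , 280.79456791],
       [  0.        , 350.9287186 , 211.20871846],
       [  0.        ,   0.        ,   1.        ]]), 'mount': array([[ 2.65373010e-04, -9.57411923e-01, -2.88725368e-01,
         7.84293462e-02],
       [ 9.99999965e-01,  2.53405335e-04,  7.88282359e-05,
        -4.33754600e-04],
       [-2.30654412e-06, -2.88725379e-01,  9.57411957e-01,
        -1.51149327e-01],
       [ 0.00000000e+00,  0.00000000e+00,  0.00000000e+00,
         1.00000000e+00]])}
{'time': 0.1, 'qpos': array([ 1.12800039e+00,  3.42676530e-01,  1.52491902e+00, -2.70292729e-05,
        1.27543460e+00, -1.46004437e-01]), 'qvel': array([-0.0004366 , -0.00175148, -0.00219115, -0.00118777, -0.00109926,
       -0.00076874]), 'joint_efforts': array([ 1.48487128e-03, -4.32005918e+01, -2.44698393e+01,  7.19357212e-02,
        5.25782851e-02, -2.11548854e-05]), 'tool_pos': array([0.15336962, 0.5017189 , 0.23410314]), 'tool_rot': array([-3.14016670e+00, -1.83562784e-04,  2.84480891e+00]), 'contact_force': array([-0.12657272,  0.59043686, -0.43891714]), 'torque': array([ 0.02463193, -0.0475867 , -0.01365065]), 'grip_force': 0.0, 'opening': 0.09163216674117788} 0.008
```

View pics/top0.png

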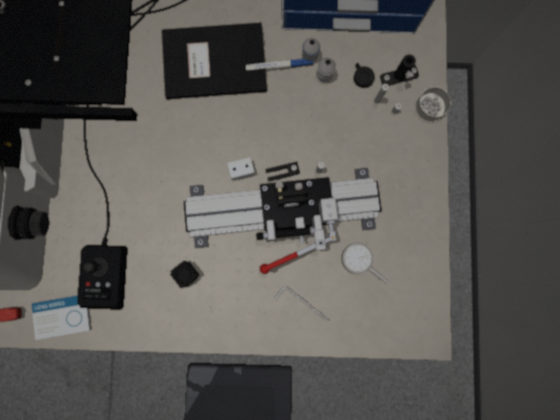

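View pics/side0.png

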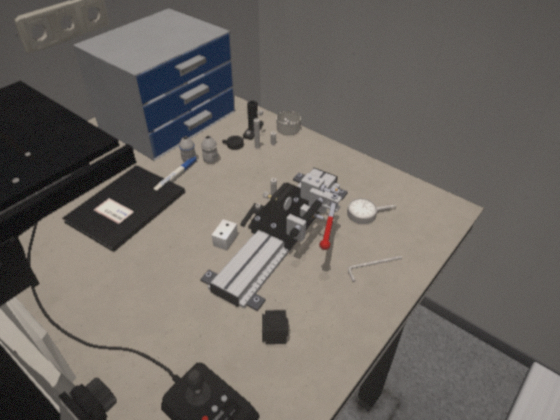

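The top view shows the red grip from ball (265,269) to about (299,256), with the steel lever running on to a pivot near (330,240). The rail runs from (186,215) to (380,197). The filter cube is at (185,273), the dial gauge at (358,258) and the hex key around (305,303). I'll locate the grip and rail next.

```bash
cat > h.py <<'E'
import numpy as np,cv2
from scipy.spatial.transform import Rotation as R
from cell import robot
def cam(n):
    m=robot.camera_model(n); return m["camera_matrix"],np.array(m["position"]),R.from_euler("xyz",m["attitude"]).as_matrix()
def onplane(n,uv,z):
    K,p,A=cam(n); d=np.c_[np.atleast_2d(uv),np.ones(len(np.atleast_2d(uv)))]@np.linalg.inv(K).T@A.T
    return p+d*((z-p[2])/d[:,2])[:,None]
def proj(n,X):
    K,p,A=cam(n); c=(np.atleast_2d(X)-p)@A@K.T; return c[:,:2]/c[:,2:]
def red(img,lim):
    h=cv2.cvtColor(img,cv2.COLOR_RGB2HSV); m=((h[...,0]<8)|(h[...,0]>172))&(h[...,1]>140)&(h[...,2]>60)
    k=np.zeros_like(m); k[lim[1]:lim[3],lim[0]:lim[2]]=1; return m&k
E
python3 - <<'E'
from h import *
a=cv2.imread("pics/top0.png")[:,:,::-1].copy(); b=cv2.imread("pics/side0.png")[:,:,::-1].copy()
for n,im,l in(("top",a,(240,230,330,290)),("side",b,(300,190,350,260))):
    v,u=np.nonzero(red(im,l)); P=onplane(n,np.c_[u,v],.075)[:,:2]
    c=P.mean(0); w=np.linalg.svd(P-c,full_matrices=False)[2][0]; w*=np.sign(w[1]); t=(P-c)@w
    print(n,len(u),c,w,np.degrees(np.arctan2(-w[0],w[1])),t.min(),t.max(),c+w*t.max(),c+w*t.min())
# rail corners top: approximate
print(onplane("top",[(186,201),(190,235),(378,180),(380,214)],.027).round(4))
for n,uv in(("filter",(185,273)),("dial",(358,258)),("hex1",(277,292)),("hex2",(328,319)),("hex3",(287,287)),("pivot",(331,237))):
    print(n,onplane("top",uv,.02 if n!="pivot" else .075).round(3))
c=a[170:290,170:390][:,:,::-1]; cv2.imwrite("pics/c1.png",cv2.convertScaleAbs(cv2.resize(c,None,fx=3.6,fy=3.6,interpolation=cv2.INTER_CUBIC),alpha=1.5))
E
```

```text
top 201 [ 0.50853402 -0.11083201] [-0.432105   0.9018233] 25.601223083641326 -0.036859111944662744 0.031047128073439317 [ 0.4951184  -0.08283299] [ 0.52446103 -0.14407242]
side 192 [ 0.51003733 -0.11159292] [-0.45285428  0.89158454] 26.926959772593293 -0.042605058222079245 0.03302805971397466 [ 0.49508043 -0.08214562] [ 0.52933121 -0.14957893]
[[ 0.6188  0.0616  0.027 ]
 [ 0.5556  0.0508  0.027 ]
 [ 0.6696 -0.2969  0.027 ]
 [ 0.6053 -0.3008  0.027 ]]
filter [[0.486 0.058 0.02 ]]
dial [[ 0.523 -0.262  0.02 ]]
hex1 [[ 0.456 -0.113  0.02 ]]
hex2 [[ 0.41  -0.208  0.02 ]]
hex3 [[ 0.466 -0.131  0.02 ]]
pivot [[ 0.556 -0.205  0.075]]
```

View pics/c1.png

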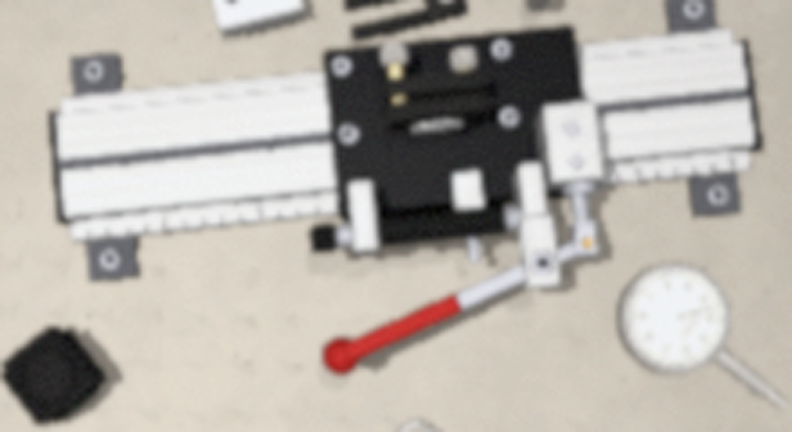

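The rail's yaw is 8.06°. The lever at rest is at 26.4°, matching 8.06° plus 0.32 rad. The pivot comes out near (0.546, -0.187), which puts the pad at about (0.530, -0.109) on the stop and (0.506, -0.117) at rest. I'll close the fingers and press with their backs, tool y along 8°, travelling in front of the microscope.

```bash
python3 -m jog '[[[-1,-0.027,-0.026,0,0.08],[-1,-0.054,-0.052,0,0.16],[-1,-0.081,-0.078,0,0.24],[-1,-0.108,-0.104,0,0.32],[-1,-0.135,-0.13,0,0.4]]]' 30
python3 - <<'E'
from h import *
s=robot.observe(); p=s["tool_pos"]; M=R.from_euler("xyz",s["tool_rot"]).as_matrix()
print(s["time"],p,M.T@(np.array([.31,.22,.235])-p),M.T@(np.array([.42,-.12,.2])-p),s["tool_rot"][2]-1.711)
E
```

```text
time: 0.52
tool_pos: [0.2448, 0.3366, 0.2344]
tool_rot: [-3.141, 0.0, 2.442]
contact_force: [0.2, 0.8, 0.1]
opening: 0.0629
grip_force: 0.0
0.5167 [0.24475329 0.33661402 0.23443113] [-0.12502738 -0.04716081 -0.00054548] [-0.42819041 -0.23633178  0.03454757] 0.7306111002829587
```

```bash
python3 -m jog '[[[-1,-0.038,-0.014,0,0.08],[-1,-0.076,-0.028,0,0.16],[-1,-0.114,-0.042,0,0.24],[-1,-0.152,-0.062,0,0.32],[-1,-0.19,-0.085,0,0.4]]]'
python3 - <<'E'
from h import *
s=robot.observe(); p=s["tool_pos"]; M=R.from_euler("xyz",s["tool_rot"]).as_matrix()
print(s["time"],p,M.T@(np.array([.42,-.12,.2])-p),s["tool_rot"][2]-1.711)
E
```

```text
time: 0.93
tool_pos: [0.335, 0.1532, 0.2347]
tool_rot: [3.141, 0.0, 2.041]
contact_force: [1.0, -0.0, 0.5]
opening: 0.0298
grip_force: 0.0
0.9333 [0.33496915 0.15316432 0.23465956] [-0.28203297 -0.04803039  0.034652  ] 0.33021161124163023
```

```bash
python3 -m jog '[[[-1,-0.038,-0.006,0,0.07],[-1,-0.076,-0.012,0,0.14],[-1,-0.114,-0.018,0,0.21],[-1,-0.152,-0.025,0,0.28],[-1,-0.19,-0.032,0,0.33]]]'
python3 - <<'E'
from h import *
s=robot.observe(); p=s["tool_pos"]; M=R.from_euler("xyz",s["tool_rot"]).as_matrix()
print(s["time"],p,M.T@(np.array([.42,-.122,.2])-p),s["tool_rot"][2]-1.711)
E
```

```text
time: 1.35
tool_pos: [0.3926, -0.0307, 0.2346]
tool_rot: [-3.142, -0.0, 1.711]
contact_force: [1.1, 0.2, -0.3]
opening: 0.0012
grip_force: 0.0
1.35 [ 0.39263182 -0.03066098  0.23463456] [-0.09427439  0.01434022  0.03461333] -4.2857154496145355e-05
```

```bash
python3 -m jog '[[[-1,-0.035,0.005,0.01,0],[-1,-0.065,0.01,0.02,0],[-1,-0.094,0.014,0.035,0],[-1,-0.094,0.014,0.035,0]]]'
python3 - <<'E'
from h import *
s=robot.observe(); im=robot.read_camera("wrist"); cv2.imwrite("pics/w1.png",im[:,:,::-1])
m=robot.camera_model("wrist"); K=m["camera_matrix"]; T=np.eye(4); T[:3,:3]=R.from_euler("xyz",s["tool_rot"]).as_matrix(); T[:3,3]=s["tool_pos"]
C=T@m["mount"]; np.save("C1.npy",C); np.save("K.npy",K)
v,u=np.nonzero(red(im,(0,0,560,420)))
d=np.c_[u,v,np.ones(len(u))]@np.linalg.inv(K).T@C[:3,:3].T; P=(C[:3,3]+d*((.08-C[2,3])/d[:,2])[:,None])[:,:2]
print(len(u),u.min(),u.max(),v.min(),v.max())
if len(u):
    c=P.mean(0); w=np.linalg.svd(P-c,full_matrices=False)[2][0]; w*=np.sign(w[1]); t=(P-c)@w
    print(c,np.degrees(np.arctan2(-w[0],w[1])),c+w*t.max(),c+w*t.min())
X=np.array([[.546,-.187,.08],[.5107,-.1149,.075],[.5063,-.117,.075]])
q=(X-C[:3,3])@C[:3,:3]@K.T; print(q[:,:2]/q[:,2:])
print(s["time"],s["tool_pos"],s["contact_force"],s["opening"])
E
```

```text
time: 1.68
tool_pos: [0.4202, -0.1236, 0.1972]
tool_rot: [-3.139, -0.0, 1.711]
contact_force: [-0.8, 0.1, -0.4]
opening: 0.0002
grip_force: 0.0
1327 375 410 168 252
[ 0.50810533 -0.11091218] 26.666464423701782 [ 0.49323076 -0.08129421] [ 0.52615168 -0.14684573]
[[415.91846713 297.35781226]
 [393.48874548 210.79656323]
 [387.6023021  212.51343762]]
1.6833 [ 0.42017938 -0.12359349  0.19721319] [-0.83896195  0.06921668 -0.38688207] 0.0001504697357721533
```

View pics/w1.png

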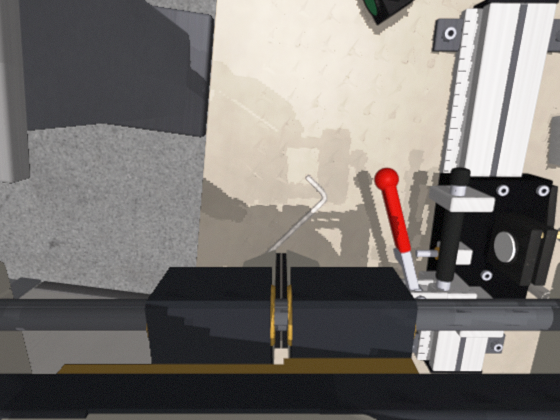

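Run:
```python
from h import *
m=robot.camera_model("wrist"); K=m["camera_matrix"]; Mi=np.linalg.inv(m["mount"])
for x in(.0095,-.0095):
  for z in(.008,-.011,-.03,-.045,-.058):
    q=K@(Mi@[x,.019,z,1])[:3]; print(x,z,(q[:2]/q[2]).round(0), "px/mm",round(.351/q[2],2))
im=cv2.imread("pics/w1.png")[240:375,130:430]; cv2.imwrite("pics/c2.png",cv2.convertScaleAbs(cv2.resize(im,None,fx=2.6,fy=2.6,interpolation=cv2.INTER_CUBIC),alpha=2,beta=30))
```

```text
0.0095 0.008 [320. 251.] px/mm 2.04
0.0095 -0.011 [325. 268.] px/mm 2.28
0.0095 -0.03 [331. 290.] px/mm 2.59
0.0095 -0.045 [337. 312.] px/mm 2.89
0.0095 -0.058 [343. 336.] px/mm 3.22
-0.0095 0.008 [319. 286.] px/mm 1.98
-0.0095 -0.011 [323. 306.] px/mm 2.2
-0.0095 -0.03 [329. 332.] px/mm 2.49
-0.0095 -0.045 [334. 358.] px/mm 2.77
-0.0095 -0.058 [340. 385.] px/mm 3.07
```

View pics/c2.png

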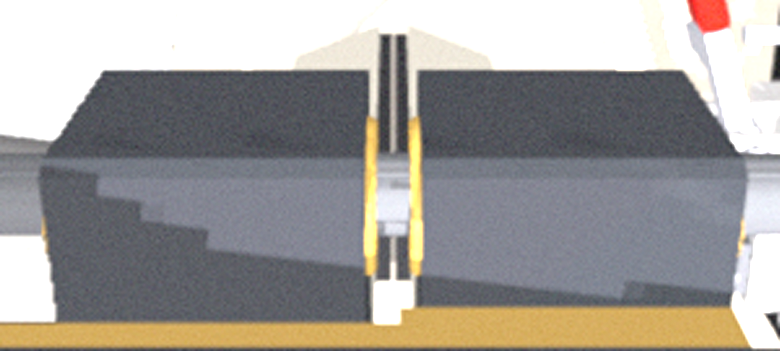

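The closed fingers sit at (281,253), with the red grip running from its ball (387,178) to (407,250), within about 2 mm of my estimate. I'll descend outside the lever, to a TCP z of about 0.058.

```bash
python3 -m jog '[[[-1,0,0,0.04,0],[-1,0,0,0.08,0],[-1,0,0,0.115,0],[-1,0,0,0.139,0],[-1,0,0,0.139,0]]]'
python3 -m jog '[[[-1,0,0.01,0,0],[-1,0,0.02,0,0],[-1,0,0.03,0,0],[-1,0,0.03,0,0]]]'
python3 -m jog '[[[-1,0,0.005,0,0],[-1,0,0.01,0,0],[-1,0,0.014,0,0],[-1,0,0.014,0,0]]]'
```

```text
time: 2.15
tool_pos: [0.4171, -0.1176, 0.0573]
tool_rot: [-3.134, -0.005, 1.715]
contact_force: [-1.6, 0.2, -0.5]
opening: 0.0003
grip_force: 0.0
time: 2.48
tool_pos: [0.4536, -0.1158, 0.0627]
tool_rot: [3.136, 0.003, 1.716]
contact_force: [0.8, -0.1, 0.1]
opening: 0.0002
grip_force: 0.0
time: 2.82
tool_pos: [0.4645, -0.1135, 0.061]
tool_rot: [3.141, 0.0, 1.715]
contact_force: [-0.2, -0.7, -0.0]
opening: 0.0001
grip_force: 0.0
```

```bash
python3 -m jog '[[[-1,0,0,0,0],[-1,0,0,0,0],[-1,0,0,0,0],[-1,0,0,0,0]]]'
python3 - <<'E'
from h import *
s=robot.observe(); im=robot.read_camera("top"); cv2.imwrite("pics/t2.png",cv2.convertScaleAbs(cv2.resize(im[170:300,170:390,::-1],None,fx=3.6,fy=3.6,interpolation=cv2.INTER_CUBIC),alpha=1.5))
p=s["tool_pos"];M=R.from_euler("xyz",s["tool_rot"]).as_matrix()
print(p,s["tool_rot"],M.T@(np.array([.511,-.111,.058])-p))
E
```

```text
time: 3.15
tool_pos: [0.4634, -0.1134, 0.0607]
tool_rot: [-3.141, -0.0, 1.715]
contact_force: [0.5, -0.1, -1.1]
opening: 0.0004
grip_force: 0.0
[ 0.46335112 -0.11341808  0.06066552] [-3.14133706e+00 -2.18506508e-04  1.71463169e+00] [-0.00443746  0.04750413  0.00265241]
```

View pics/t2.png

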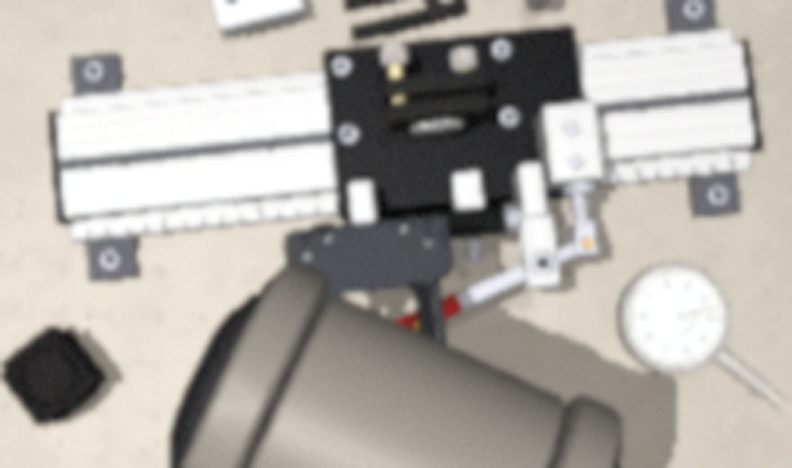

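The lever is still at rest, and the gripper body hangs above the lever and bar without contact. I'll now move in with small steps, watching the force.

```bash
python3 -m jog '[[[-1,-0.002,0.005,0.001,0],[-1,-0.004,0.01,0.002,0],[-1,-0.004,0.014,0.002,0],[-1,-0.004,0.014,0.002,0]]]'
python3 -m jog '[[[-1,0,0.003,0,0],[-1,0,0.006,0,0],[-1,0,0.008,0,0],[-1,0,0.008,0,0],[-1,0,0.008,0,0]]]'
python3 -m jog '[[[-1,0,0.003,0,0],[-1,0,0.006,0,0],[-1,0,0.008,0,0],[-1,0,0.008,0,0],[-1,0,0.008,0,0]]]'
```

```text
time: 3.53
tool_pos: [0.4792, -0.1156, 0.0587]
tool_rot: [3.141, 0.0, 1.715]
contact_force: [0.3, -0.8, 0.0]
opening: 0.0003
grip_force: 0.0
time: 3.95
tool_pos: [0.4855, -0.114, 0.0585]
tool_rot: [-3.141, -0.001, 1.715]
contact_force: [-2.5, 0.8, -0.7]
opening: 0.0005
grip_force: 1.2
time: 4.37
tool_pos: [0.4939, -0.113, 0.0586]
tool_rot: [-3.141, -0.0, 1.715]
contact_force: [-3.4, 0.5, 0.8]
opening: 0.0003
grip_force: 1.5
```

Contact was made at TCP x ≈ 0.484, with about 3 N of spring force. I'll keep going in.

```bash
python3 -m jog '[[[-1,0,0.003,0,0],[-1,0,0.006,0,0],[-1,0,0.008,0,0],[-1,0,0.008,0,0],[-1,0,0.008,0,0]]]'
python3 -m jog '[[[-1,0,0.002,0,0],[-1,0,0.004,0,0],[-1,0,0.004,0,0],[-1,0,0.004,0,0]]]'
python3 -m jog '[[[-1,0,0.001,0,0],[-1,0,0.002,0,0],[-1,0,0.002,0,0],[-1,0,0.002,0,0]]]'
```

```text
time: 4.78
tool_pos: [0.5018, -0.1118, 0.0586]
tool_rot: [-3.141, -0.0, 1.715]
contact_force: [-5.0, 1.2, 0.5]
opening: 0.0004
grip_force: 1.9
time: 5.12
tool_pos: [0.5055, -0.1112, 0.0586]
tool_rot: [-3.141, -0.0, 1.715]
contact_force: [-5.4, 1.4, 0.2]
opening: 0.0005
grip_force: 2.2
time: 5.45
tool_pos: [0.5073, -0.1107, 0.0586]
tool_rot: [-3.141, -0.001, 1.715]
contact_force: [-5.5, 2.8, 1.3]
opening: 0.0004
grip_force: 2.3
```

```bash
python3 -m jog '[[[-1,0,0.001,0,0],[-1,0,0.002,0,0],[-1,0,0.002,0,0],[-1,0,0.002,0,0]]]'
python3 -m jog '[[[-1,0,0.001,0,0],[-1,0,0.001,0,0],[-1,0,0.001,0,0],[-1,0,0.001,0,0]]]'
```

```text
time: 5.78
tool_pos: [0.5092, -0.1103, 0.0586]
tool_rot: [-3.141, -0.001, 1.715]
contact_force: [-5.4, 3.0, 1.2]
opening: 0.0002
grip_force: 2.4
time: 6.12
tool_pos: [0.5101, -0.1102, 0.0586]
tool_rot: [-3.14, -0.001, 1.715]
contact_force: [-5.4, 3.7, 1.0]
opening: 0.0003
grip_force: 2.5
```

```bash
python3 -m jog '[[[-1,0,0.001,0,0],[-1,0,0.001,0,0],[-1,0,0.001,0,0],[-1,0,0.001,0,0]]]'
python3 -m jog '[[[-1,0,0.001,0,0],[-1,0,0.001,0,0],[-1,0,0.001,0,0],[-1,0,0.001,0,0]]]'
```

```text
time: 6.45
tool_pos: [0.5109, -0.11, 0.0585]
tool_rot: [-3.14, -0.001, 1.715]
contact_force: [-5.9, 3.8, 1.6]
opening: 0.0005
grip_force: 2.7
time: 6.78
tool_pos: [0.5118, -0.1098, 0.0585]
tool_rot: [-3.14, -0.001, 1.715]
contact_force: [-6.2, 2.7, 0.6]
opening: 0.0003
grip_force: 2.9
```

```bash
python3 -m jog '[[[-1,0,0.001,0,0],[-1,0,0.001,0,0],[-1,0,0.001,0,0],[-1,0,0.001,0,0]]]'
python3 -m jog '[[[-1,0,0.001,0,0],[-1,0,0.001,0,0],[-1,0,0.001,0,0],[-1,0,0.001,0,0]]]'
```

```text
time: 7.12
tool_pos: [0.512, -0.1097, 0.0585]
tool_rot: [-3.138, -0.002, 1.715]
contact_force: [-9.2, 1.9, 3.5]
opening: 0.0005
grip_force: 4.6
time: 7.45
tool_pos: [0.5121, -0.1096, 0.0585]
tool_rot: [-3.137, -0.002, 1.715]
contact_force: [-11.8, 1.5, 5.9]
opening: 0.0007
grip_force: 6.4
```

The TCP has stopped at x ≈ 0.512 (I predicted 0.511) while the force climbs to 12 N, so this looks like the stop. I'll hold, and check the lever angle in the images.

```bash
python3 -m jog '[[[-1,0,0,0,0],[-1,0,0,0,0],[-1,0,0,0,0],[-1,0,0,0,0],[-1,0,0,0,0]]]'
python3 - <<'E'
from h import *
s=robot.observe(); a=robot.read_camera("wrist"); b=robot.read_camera("side")
w=cv2.resize(b[150:300,220:420,::-1],(560,420),interpolation=cv2.INTER_CUBIC)
cv2.imwrite("pics/p3.png",cv2.resize(np.hstack([a[:,:,::-1],cv2.convertScaleAbs(w,alpha=1.5)]),(800,300)))
m=robot.camera_model("wrist"); K=m["camera_matrix"]; T=np.eye(4); T[:3,:3]=R.from_euler("xyz",s["tool_rot"]).as_matrix(); T[:3,3]=s["tool_pos"]
C=T@m["mount"]; v,u=np.nonzero(red(a,(0,0,560,420)))
d=np.c_[u,v,np.ones(len(u))]@np.linalg.inv(K).T@C[:3,:3].T; P=(C[:3,3]+d*((.08-C[2,3])/d[:,2])[:,None])[:,:2]
c=P.mean(0); w=np.linalg.svd(P-c,full_matrices=False)[2][0]; w*=np.sign(w[1]); t=(P-c)@w
print(len(u),c,np.degrees(np.arctan2(-w[0],w[1])),c+w*t.max())
e=c+w*t.max()-np.array([.546,-.187]); print("ball-tip angle from pivot",np.degrees(np.arctan2(-e[0],e[1])))
E
```

```text
time: 7.87
tool_pos: [0.5122, -0.1096, 0.0585]
tool_rot: [-3.137, -0.002, 1.715]
contact_force: [-12.5, 2.0, 6.2]
opening: 0.0004
grip_force: 6.3
1868 [ 0.53062316 -0.0801065 ] 13.132738386896834 [ 0.52824631 -0.06991897]
ball-tip angle from pivot 8.622410067630854
```

View pics/p3.png

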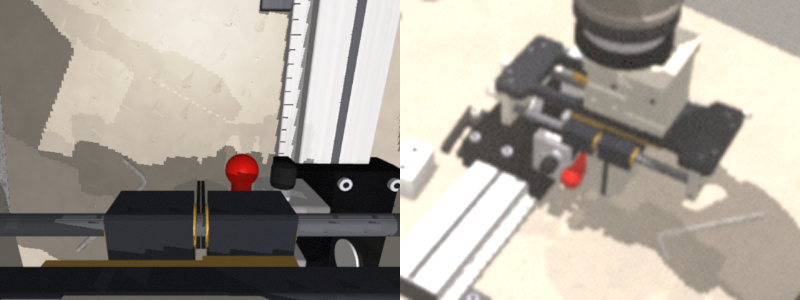

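The ball tip sits at 8.6° about the pivot against 8.06° expected at the stop, so the lever is fully in and close to the bar's end. Now I'll release it completely.

```bash
python3 -m jog '[[[-1,0,-0.01,0,0],[-1,0,-0.02,0,0],[-1,0,-0.03,0,0],[-1,0,-0.04,0,0],[-1,0,-0.045,0,0]]]'
python3 -m jog '[[[-1,0,0,0,0],[-1,0,0,0,0],[-1,0,0,0,0],[-1,0,0,0,0],[-1,0,0,0,0]]]'
python3 - <<'E'
from h import *
b=robot.read_camera("side"); v,u=np.nonzero(red(b,(300,190,360,270))); P=onplane("side",np.c_[u,v],.075)[:,:2]
c=P.mean(0); w=np.linalg.svd(P-c,full_matrices=False)[2][0]; w*=np.sign(w[1]); t=(P-c)@w
print(len(u),c,c+w*t.max()); e=c+w*t.max()-np.array([.546,-.187]); print(np.degrees(np.arctan2(-e[0],e[1])))
E
```

```text
time: 8.38
tool_pos: [0.4705, -0.1172, 0.0592]
tool_rot: [3.139, 0.001, 1.714]
contact_force: [-0.3, 0.0, -0.2]
opening: 0.0003
grip_force: 0.0
time: 8.8
tool_pos: [0.4707, -0.1165, 0.0587]
tool_rot: [3.141, 0.0, 1.715]
contact_force: [0.1, -0.3, 0.0]
opening: 0.0004
grip_force: 0.0
108 [ 0.50289163 -0.09634188] [ 0.49530146 -0.08205772]
25.785597523443887
```

The ball tip is back at its rest position, and the fingers are clear of the grip. Now the second press.

```bash
python3 -m jog '[[[-1,0,0.006,0,0],[-1,0,0.011,0,0],[-1,0,0.015,0,0],[-1,0,0.018,0,0],[-1,0,0.021,0,0]]]'
python3 -m jog '[[[-1,0,0.004,0,0],[-1,0,0.008,0,0],[-1,0,0.012,0,0],[-1,0,0.015,0,0],[-1,0,0.017,0,0]]]'
python3 -m jog '[[[-1,0,0.002,0,0],[-1,0,0.004,0,0],[-1,0,0.005,0,0],[-1,0,0.005,0,0],[-1,0,0.005,0,0]]]'
python3 -m jog '[[[-1,0,0.0007,0,0],[-1,0,0.0007,0,0],[-1,0,0.0007,0,0],[-1,0,0.0007,0,0]]]'
```

```text
time: 9.27
tool_pos: [0.4905, -0.1131, 0.0583]
tool_rot: [-3.14, -0.001, 1.715]
contact_force: [-3.9, 0.1, 0.6]
opening: 0.0005
grip_force: 1.5
time: 9.68
tool_pos: [0.5076, -0.1106, 0.0584]
tool_rot: [-3.14, -0.001, 1.715]
contact_force: [-5.4, 1.9, 0.2]
opening: 0.0005
grip_force: 2.3
time: 10.1
tool_pos: [0.5119, -0.1096, 0.0584]
tool_rot: [-3.139, -0.002, 1.715]
contact_force: [-6.2, 2.4, 0.7]
opening: 0.0003
grip_force: 2.9
time: 10.43
tool_pos: [0.512, -0.1096, 0.0584]
tool_rot: [-3.138, -0.002, 1.715]
contact_force: [-8.3, 2.4, 1.8]
opening: 0.0004
grip_force: 4.1
```

```bash
python3 -m jog '[[[-1,0,0.0005,0,0],[-1,0,0.0005,0,0],[-1,0,0.0005,0,0],[-1,0,0.0005,0,0],[-1,0,0.0005,0,0]]]'
python3 -m jog '[[[-1,0,0,0,0],[-1,0,0,0,0],[-1,0,0,0,0],[-1,0,0,0,0],[-1,0,0,0,0]]]'
python3 - <<'E'
from h import *
s=robot.observe(); print(s["contact_force"],abs(s["qvel"]).max()); f=-s["contact_force"][0]
if 6<f<18: print(robot.hand_in())
E
```

```text
time: 10.85
tool_pos: [0.512, -0.1095, 0.0583]
tool_rot: [-3.137, -0.002, 1.715]
contact_force: [-9.9, 2.3, 4.4]
opening: 0.0002
grip_force: 5.0
time: 11.27
tool_pos: [0.512, -0.1095, 0.0583]
tool_rot: [-3.137, -0.002, 1.715]
contact_force: [-10.5, 2.0, 3.9]
opening: 0.0004
grip_force: 5.0
[-10.48817998   1.9504681    3.91335569] 0.0014512730547751695
the job is handed in; nothing more can be done
None
```

The lever was pressed to its stop, released fully to rest, then pressed in again and handed in at 11.3 s while held there with a steady push of about 10 N; the hand-in gave no verdict, and I did not re-measure the carriage or the loose things at the end.

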